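# Put the burnishing rod away and clamp the rod case shut

## Task

Put the burnishing rod away in its wooden case: lay it flat with its thin shank in the slot at the case's end and its square grip at the open end, then set the lid on fully home, and last bring the clamp arm down over the lid. Press the clamp by feel until its sprung foot bites the lid firmly (8 to 25 N, never more) and let go; it must stay biting, with the ferrules, pad cup and mouthpiece cap on the bench left where they are.

Things in the scene. Friction and masses are not known exactly. Their poses are not given: they have to be found in the camera images.
- case: Fixed open wooden case, outside 110 (x) x 190 (y) x 40 mm high, walls 10 mm, floor 6 mm thick: inside 90 x 170 mm, 34 mm deep. Origin at the centre of its underside on the bench; z up, y along its length. The -y end holds the slot blocks, the +y end is open. The clamp's steel post stands behind it at x = 85, y = -60 mm.
- slot (a point): Middle of the slot between the two blocks at the case's -y end, on the case floor (y = -65 mm, 6 mm above the underside). The blocks are 22 mm high and run from y = -85 to -45 mm; the slot is 16 mm wide and runs along y. Only the shank fits in it, not the grip.
- lid: Loose wooden lid, 106 (x) x 186 (y) mm, about 0.2 kg, flat on the bench: board 8 mm thick on two 6 mm battens that drop inside the case walls with 3 mm to spare all round. Origin at the centre of the battens' underside; board top 14 mm above it. Home on the case its origin is 34 mm above the case's origin, centred, its y along the case's y (either way round).
- lid_grip (a point): Middle of the upright bar handle on the lid, 31 mm above the lid's origin: a bar 14 mm wide (x), 44 mm long (y), its top 24 mm above the board.
- rod: Dull steel burnishing rod, 150 mm long, about 0.14 kg, on the bench. x runs from grip to tip: square grip 20 x 20 mm from x = -40 to +20 mm, then a round shank 8 mm thick to x = +110 mm, centred 10 mm up. Origin on the grip's underside, at about the centre of mass. In the case the grip lies on the floor and +x points to the case's -y end.
- rod_tip (a point): Centre of the tip face of the rod's shank, at x = +110 mm, 10 mm above the underside of the grip.
- clamp_arm: Steel clamp arm, origin on its hinge (x = 85, y = -60, z = 50 mm in the case's frame; axis along y). It runs to its own -x, a bent bar to a barrel knob; a spindle at x = -45 mm carries a sprung rubber foot, 3 N per mm. The spindle is screwed out up to 5 mm more or less, unreported: where the foot meets the lid (arm about 0.2 to 0 rad) must be felt.
- clamp_lever (a joint): Angle of the clamp arm in rad: 0 with the arm level over the lid, pointing to the case's -x, growing as it swings up and back about the hinge; starts about 1.6, standing up. Stops at -0.22 and 1.9. The hinge is stiff: it stays where left and needs about 4.5 N at the knob to move.
- clamp_knob (a point): Centre of the knob, a barrel 22 mm in diameter and 26 mm long lying along the hinge direction (y), at the end of the clamp arm, 130 mm along -x and 42 mm along +z from the hinge in the arm's frame. 8 N at the foot takes about 7.5 N at the knob, 25 N about 13 N.
- ferrule_a: Bystander: upright cork-wrapped brass ferrule, 20 mm in diameter, 34 mm high, origin under it.
- ferrule_b: Bystander: a second ferrule like the first.
- pad_cup: Bystander: chrome pad cup, 28 mm in diameter, 18 mm high, origin under it.
- mouth_cap: Bystander: hard rubber mouthpiece cap, 32 mm in diameter, 48 mm high, origin under it.

How it is judged (in metres and radians):
On the way, in this order (a step that is already met when the one before it is completed fails the run):
1. the rod lies flat in the case, shank in the slot, grip at the open end, and has been let go (x of rod_tip in the frame of case between -0.006 and 0.006 m and y of rod_tip in the frame of case between -0.087 and -0.055 m and z of rod_tip in the frame of case between 0.012 and 0.02 m and x of rod in the frame of case between -0.02 and 0.02 m and angle between the x axis of rod and the y axis of case, either way round below 0.15 rad and z of rod in the frame of case below 0.01 m and contact force between the fingers and rod below 0.1 N and linear speed of rod below 0.02 m/s), for 0.2 s.
2. the lid lies fully home on the case and has been let go, with the clamp arm still up clear of it (z of lid in the frame of case between 0.031 and 0.0365 m and x of lid in the frame of case between -0.005 and 0.005 m and y of lid in the frame of case between -0.005 and 0.005 m and angle between the z axis of lid and the z axis of case, either way round below 0.03 rad and contact force between each of the fingers, clamp_arm and lid below 0.1 N and value of joint clamp_lever above 0.5 rad), for 0.2 s.
3. the clamp's foot bites the lid with 8 N or more for 0.2 s (z of lid in the frame of case between 0.031 and 0.0365 m and x of lid in the frame of case between -0.005 and 0.005 m and y of lid in the frame of case between -0.005 and 0.005 m and angle between the z axis of lid and the z axis of case, either way round below 0.03 rad and contact force between clamp_arm and lid above 8 N), for 0.2 s.
At the end, for the whole second after the job is handed in: The rod lies flat in the case with its tip inside the slot at the case's -y end, within 0.15 rad of its length; the lid is fully home (within about 3 mm in height and 5 mm sideways, not tilted); the clamp's foot still bites it with at least 6 N; the robot touches nothing (x of rod_tip in the frame of case between -0.006 and 0.006 m and y of rod_tip in the frame of case between -0.087 and -0.055 m and z of rod_tip in the frame of case between 0.012 and 0.02 m and x of rod in the frame of case between -0.02 and 0.02 m and angle between the x axis of rod and the y axis of case, either way round below 0.15 rad and z of rod in the frame of case below 0.01 m and z of lid in the frame of case between 0.031 and 0.0365 m and x of lid in the frame of case between -0.005 and 0.005 m and y of lid in the frame of case between -0.005 and 0.005 m and angle between the z axis of lid and the z axis of case, either way round below 0.03 rad and contact force between clamp_arm and lid above 6 N and contact force between each of the arm, the fingers and anything else below 0.1 N and linear speed of lid below 0.01 m/s).
It fails at once if the clamp's foot presses the lid with more than 25 N (crushes the case) (contact force between clamp_arm and lid above 25 N).
It fails at once if a ferrule, the pad cup or the mouthpiece cap is moved more than 15 mm (distance of any of ferrule_a, ferrule_b, pad_cup, mouth_cap from where it was at the start of the episode above 0.015 m).
It also fails if it takes over 72 s, if anything falls off the work surface, if the arm or the gripper's body presses on something with over 40 N, if the wrist force passes 120 N, or if a joint passes its speed limit or range.

## Robot

A 6-joint arm with a two-finger parallel gripper is mounted at the origin on the work surface. World frame = base frame: x ahead of the robot, y to its left, z up, the work surface at z = 0. Lengths are in m, angles in degrees, forces in N, time in s.
With the tool pointing down it reaches from about 0.3 to 0.75 m from the base axis. Payload 8.5 kg.
Tool frame: the origin (TCP) lies midway between the tips of the shut fingers; the grasp point (between the pads) lies 19 mm behind it; z points along the fingers, y is the line along which they close (so a half turn about z gives the same grasp; the last joint's range is limited). The gripper opens to 85 mm and grips with 20 to 120 N. Pads are 22 mm wide; open, the fingers measure 114 mm over their backs; the gripper's body (76 mm by 85 mm) begins 54 mm behind the grasp point. The pads swing forward as they close: fully open they stand 13 mm farther back than shut.
Start: joints at [57.565, 21.807, 74.336, -0, 83.858, -12.336], TCP at [0.189, 0.516, 0.231] pointing down, gripper open.
Joint ranges: [-178.18, 178.18], [-50.72, 133.34], [12.68, 142.11], [-81.47, 261.47], [9.98, 163.14], [-165.26, 165.26]. Speed limits (degrees/s): [136.94, 136.94, 180, 180, 180, 180].

## Interface

Orientations are given as a 3x3 rotation matrix whose columns are the frame's x, y, z axes.
In Python, from rig import observe, optics, order, spotter gives the robot as it stands.
- The arm moves only by the tool move_arm, never from a script. Its argument "series" is text: rows parted by semicolons, each of 5 numbers parted by spaces: the shift along the tool's x, y, z in cm, then the turn about the tool's z in degrees, then the opening, from -1 (shut) to 1 (fully open). A call has 1 to 8 rows; each row is the pose to reach, as a shift and turn from the pose commanded when the call began, along the tool's axes at that moment; what a row does not reach only later rows make up. A row lasts 1/8 s, in which the tool goes at most 62.5 mm and 10.7 degrees, less where a joint would pass 70% of its speed; a pose out of reach is approached as far as the arm can. A call with a gripper value outside its range is refused whole. The fingers move at their own pace and stop on an object; "force" is the grip in N (left out, the last holds). Time passes only in rows, so rows that repeat a pose let the fingers close. It gives the time, the measured TCP pose, the force, the opening and the grip force at its end, in the units of the state.
- observe(): the state, without advancing time (a new reading comes with each control period).
- optics.get_image(name): name is "scene" or "top" or "wrist"; returns a dict with "pixels" (384x512x3 uint8, blue, green, red), "camera_matrix" (3x3 intrinsics, pixels), "rvec" (rotation vector, rad) and "tvec" (3), from world to camera coordinates, as OpenCV has them. Camera axes: x right, y down, z forward; pixel columns grow to the right and rows downward; lengths in m; the calibration is good to about 2 mm. A picture is of the moment at which its call begins. There is no depth.
- order.close_job(): hands the job in; it is judged then, once.
Trained networks look in the newest picture that a camera, given by its name, has taken for a name from the list of things; names that differ only in an ending like _2 or _b are one class to them, and where a whole thing is asked for, a point or a joint stands for the part that bears it (a point fixed in the world has none). Each returns a list of dicts, best first, with "score" (0 to 1); they miss things now and then, are a little off and sometimes report something else, mostly with a low value. They report only what shows in the picture. A call takes as long as a camera call.
- spotter.find_in(thing, camera): "point" ([x, y, z] in m, in world coordinates, good to about 4 mm: the middle of the surface that is visible of it).
- spotter.cut_out(thing, camera): "pixels" (384x512 bool, what is visible of it).
- spotter.mark_of(thing, camera): "point" ([x, y, z] in m, in world coordinates, good to about 4 mm: a listed point, or the origin of a listed thing).
The state is a dict: "time_s": time; "q": joint angles; "qvel": joint speeds; "joint_efforts": joint torques, N m; "position": TCP position; "tool_rot": TCP orientation; "ft_force": force on the tool from outside, world axes, zero at the start; "wrist_torque": the same for the moment, N m; "grip_width": finger opening in m; "gripper_force": force on a finger pad.
Only numpy, scipy, OpenCV 4.12 (cv2) and the standard library are available. Lean on these libraries where they do the work, as an engineer would, in place of code of your own. Each camera call takes 0.05 s, during which the arm holds its last target. There are 200 camera calls.

## Working session

There is one attempt and no reset: what is moved stays moved. The work goes in short steps, Python scripts to look and compute and a tool call to move; the robot and the scene stay as the last step left them, time stands still between calls to the robot, and variables do not carry over. Pictures are saved under pics/ and viewed, at most 11 in all, crops included, and the job is handed in when it is done.

Besides the shell and the picture viewer there is one more tool, called as a command line: name --argument value ..., lists and objects as JSON in quotes. move_arm: Moves the arm, as the interface text tells. Its arguments: {"type":"object","properties":{"series":{"type":"string"},"force":{"type":"number"}},"required":["series"]}

```bash
ls; mkdir -p pics
cat > h.py <<'E'
import numpy as np, cv2
from rig import observe, optics, order, spotter
def proj(im,P):
    return cv2.projectPoints(np.float64(P).reshape(-1,1,3),im['rvec'],im['tvec'],im['camera_matrix'],None)[0].reshape(-1,2)
def ray(im,uv):
    R=cv2.Rodrigues(np.float64(im['rvec']))[0]; t=np.float64(im['tvec']).reshape(3)
    d=R.T@np.linalg.inv(im['camera_matrix'])@np.array([uv[0],uv[1],1.]); return -R.T@t,d/np.linalg.norm(d)
def onz(im,uv,z):
    c,d=ray(im,uv); return c+d*(z-c[2])/d[2]
def tri(ims,uvs):
    A=np.zeros((3,3));b=np.zeros(3);r=[ray(i,u) for i,u in zip(ims,uvs)]
    for c,d in r:
        M=np.eye(3)-np.outer(d,d);A+=M;b+=M@c
    p=np.linalg.solve(A,b); return p,[np.linalg.norm(np.cross(p-c,d)) for c,d in r]
E
python3 - <<'E'
from h import *
np.set_printoptions(precision=4,suppress=True)
s=observe();print(s['time_s'],s['position'],s['tool_rot'],s['grip_width'])
for c in ['scene','top']:
    im=optics.get_image(c);cv2.imwrite(f'pics/{c}0.png',im['pixels'])
    print(c,ray(im,(256,192)))
    for n in ['case','slot','lid','lid_grip','rod','rod_tip','clamp_arm','clamp_knob','ferrule_a','pad_cup','mouth_cap']:
        print(n,[(np.round(d['point'],4).tolist(),round(float(d['score']),2)) for d in spotter.mark_of(n,c)][:3])
E
```

```text
pics
0.0 [0.1888 0.5162 0.2307] [[-0.9391  0.3437 -0.0008]
 [ 0.3437  0.9391 -0.0013]
 [ 0.0003 -0.0015 -1.    ]] 0.08552037080543805
scene (array([ 0.8974, -0.5114,  0.4652]), array([-0.4626,  0.7144, -0.5249]))
case [([0.465, -0.2069, 0.0028], 0.9)]
slot [([0.4764, -0.2726, 0.0059], 0.83)]
lid [([0.5063, 0.2206, -0.0028], 0.66)]
lid_grip [([0.5095, 0.2189, 0.0338], 0.69)]
rod [([0.5481, -0.0108, 0.0002], 0.66)]
rod_tip [([0.6607, -0.0192, 0.01], 0.95), ([0.7403, 0.0739, 0.0023], 0.5)]
clamp_arm [([0.563, -0.2491, 0.0485], 0.82)]
clamp_knob [([0.6097, -0.2395, 0.1776], 0.71)]
ferrule_a [([0.6978, -0.1448, 0.0008], 0.49), ([0.5096, 0.2211, 0.0325], 0.44), ([0.7191, 0.1913, -0.0008], 0.43)]
pad_cup [([0.7818, -0.0636, -0.0006], 0.73)]
mouth_cap [([0.7426, 0.0755, -0.0011], 0.55)]
top (array([ 0.4789, -0.0404,  0.8369]), array([ 0.1468,  0.0116, -0.9891]))
case [([0.4635, -0.2134, -0.001], 0.79)]
slot [([0.48, -0.2743, 0.0048], 0.64)]
lid [([0.5081, 0.2218, 0.003], 0.66)]
lid_grip [([0.5088, 0.2168, 0.0285], 0.84), ([0.7808, -0.0677, 0.0012], 0.38), ([0.7441, 0.0747, -0.002], 0.24)]
rod [([0.5517, -0.011, -0.0029], 0.74)]
rod_tip [([0.6617, -0.0152, 0.0108], 0.67)]
clamp_arm [([0.5595, -0.2504, 0.0477], 0.84), ([0.4778, -0.2705, 0.0031], 0.52)]
clamp_knob [([0.6115, -0.2414, 0.173], 0.71)]
ferrule_a [([0.7175, 0.1912, -0.0003], 0.53), ([0.6969, -0.1451, 0.0012], 0.48)]
pad_cup [([0.7815, -0.069, -0.0002], 0.62)]
mouth_cap [([0.7471, 0.0728, -0.0041], 0.71)]
```

View pics/scene0.png

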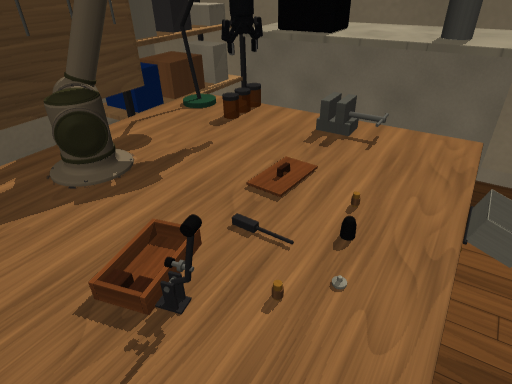

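View pics/top0.png

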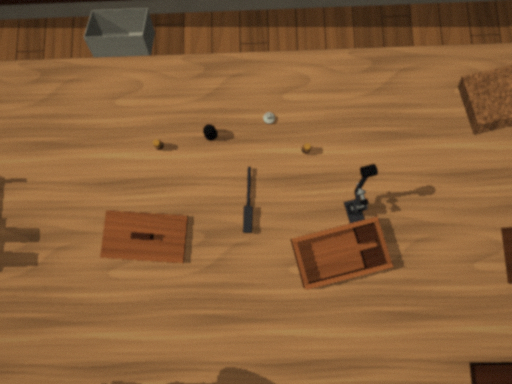

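The pictures match the networks: case around top (340,253) with its slot end at the right, clamp standing up at (362,195), rod at (249,200) with its tip up (+x), and lid at (146,237). Next I refine the poses by fitting silhouettes in both views.

```bash
cat >> h.py <<'E'
from scipy.optimize import minimize
def box(x0,x1,y0,y1,z0,z1): return np.array([[x,y,z] for x in (x0,x1) for y in (y0,y1) for z in (z0,z1)])/1000.
BOX={'case':[box(-55,55,-95,95,0,40)],'lid':[box(-53,53,-93,93,6,14),box(-42,42,-82,82,0,6),box(-7,7,-22,22,14,38)],
 'rod':[box(-40,20,-10,10,0,20),box(20,110,-4,4,6,14)]}
def w(P,p,z=0):
    c,s=np.cos(p[2]),np.sin(p[2]); return P@np.array([[c,s,0],[-s,c,0],[0,0,1]])+[p[0],p[1],z]
def render(im,n,p,z=0):
    m=np.zeros((384*4,512*4),np.uint8)
    for B in BOX[n]:
        uv=proj(im,w(B,p,z)); cv2.fillConvexPoly(m,cv2.convexHull(np.round((uv+.5)*4*16).astype(np.int32)),1,shift=4)
    return cv2.resize(m.astype(np.float32),(512,384),interpolation=cv2.INTER_AREA)
def fit(n,p0,data,z=0):
    def cost(q):
        p=np.array(p0)+np.array(q)*[.01,.01,.1]
        return sum(1-np.minimum(r,m).sum()/np.maximum(r,m).sum() for im,m in data for r in [render(im,n,p,z)])/len(data)
    best=min((minimize(cost,q,method='Nelder-Mead',options=dict(xatol=.005,fatol=1e-4,initial_simplex=np.array(q)+np.vstack([np.zeros(3),.8*np.eye(3)]))) for q in ([0,0,0],[.3,-.3,-.5])),key=lambda r:r.fun)
    return np.array(p0)+best.x*[.01,.01,.1],best.fun
E
python3 - <<'E'
from h import *
np.set_printoptions(precision=4,suppress=True)
P0={'case':[.464,-.21,np.arctan2(.064,-.016)-np.pi/2],'lid':[.507,.2205,0.03],'rod':[.55,-.011,-.05]}
P0['case'][2]=np.arctan2(-(.48-.464),(.274-.21))*-1*-1
ims={c:optics.get_image(c) for c in ['scene','top']}
for n in P0:
    if n=='case': P0[n][2]=np.arctan2((.478-.464),(.0635))   # case y axis = centre - slot
    D=[]
    for c in ims:
        r=spotter.cut_out(n,c)
        if r: D.append((ims[c],r[0]['pixels'].astype(np.float32)));print(n,c,r[0]['score'],r[0]['pixels'].sum())
    for d in ([D[0]],[D[1]],D):
        p,f=fit(n,P0[n],d); print(n,p,np.degrees(p[2]),f)
E
```

```text
case scene 0.74 7371
case top 0.8 5685
case [ 0.4659 -0.2088  0.2354] 13.486114427903031 0.15349537134170532
case [ 0.4646 -0.208   0.2331] 13.353064560509885 0.15869462490081787
case [ 0.465  -0.2085  0.2317] 13.27507371519608 0.15754467248916626
lid scene 0.65 383
lid top 0.58 3951
lid [0.507  0.2205 0.03  ] 1.7188733853924696 1.0
lid [ 0.5096  0.2229 -0.087 ] -4.987250992354799 0.02629464864730835
lid [ 0.5096  0.2229 -0.087 ] -4.987250992354799 0.5131473541259766
rod scene 0.56 454
rod top 0.57 372
rod [ 0.5515 -0.0103 -0.0755] -4.328304709655591 0.2101306915283203
rod [ 0.552  -0.01   -0.0534] -3.061140476582094 0.1381801962852478
rod [ 0.5511 -0.0101 -0.0537] -3.0766558739567533 0.17857521772384644
```

```bash
cat >> h.py <<'E'
def go(x,y,z,yaw=None):
    "shift (cm) and turn (deg) to put TCP at x,y,z with tool y axis at world angle yaw (mod 180)"
    s=observe();R=np.array(s['tool_rot']);d=R.T@(np.array([x,y,z])-s['position'])*100
    cy=np.degrees(np.arctan2(R[1,1],R[0,1])); t=0 if yaw is None else -(yaw-cy)
    t=(t+90)%180-90
    print('shift',np.round(d,2),'turn',round(t,2),'tool y at',round(cy,2),'q6',np.round(s['q'],1)[[0,5]],'t',s['time_s'],'rows>=',max(np.linalg.norm(d)/6.25,abs(t)/10.7))
E
python3 - <<'E'
from h import *
go(.55,-.06,.27,87)
im=optics.get_image('wrist');c,d=ray(im,(256,192));s=observe()
R=np.array(s['tool_rot']);print(R.T@(c-s['position']),R.T@d,im['camera_matrix'][0,0])
E
```

```text
shift [-53.71 -41.73  -3.87] turn -17.1 tool y at 69.9 q6 [ 57.6 -12.3] t 1.6 rows>= 10.900222746521193
[ 0.07342606 -0.00126023 -0.14374417] [-0.29185512 -0.00560265  0.95644613] 309.4167603212611
```

move_arm --series "-5 -4 -0.5 -2 1; -10 -8 -1 -4 1; -15 -12 -1.5 -6 1; -20 -16 -2 -8 1; -25 -20 -2.5 -10 1; -30 -24 -3 -12 1; -35 -28 -3.5 -14 1; -40 -32 -3.9 -17 1" --force 40

```text
time_s: 2.65
position: [0.4483, 0.0883, 0.2699]
tool_rot: [[-0.999, 0.053, 0.001], [0.053, 0.999, 0.0], [-0.001, 0.0, -1.0]]
ft_force: [0.2, 1.2, 0.3]
grip_width: 0.0853
gripper_force: 0.0
```

Run:
```python
from h import *
go(.54,-.06,.27,87)
```

```text
shift [-9.940e+00 -1.432e+01 -1.000e-02] turn -0.02 tool y at 86.98 q6 [ -3.8 -90.7] t 2.65 rows>= 2.7893134894235243
```

move_arm --series "-4.5 -6 0 0 1; -9 -11.9 0 0 1; -9 -14 0 0 1; -9 -14 0 0 1; -9 -14 0 0 1"

```text
time_s: 3.28
position: [0.5296, -0.0539, 0.2694]
tool_rot: [[-0.999, 0.054, -0.0], [0.054, 0.999, 0.0], [0.0, 0.0, -1.0]]
ft_force: [-0.4, 0.5, -0.7]
grip_width: 0.0855
gripper_force: 0.0
```

```bash
cat >> h.py <<'E'
def wfit(n,p0,c='wrist',z=0,save=None):
    im=optics.get_image(c); r=spotter.cut_out(n,c)
    if save: 
        cv2.imwrite(save,im['pixels'])
    if not r: print('none',n); return
    m=r[0]['pixels'].astype(np.float32); p,f=fit(n,p0,[(im,m)],z)
    print(n,c,np.round(p,4),'deg',round(np.degrees(p[2]),2),'cost',round(f,3),'score',r[0]['score'],'px',m.sum(),'touch edge',m[0].any()or m[-1].any()or m[:,0].any()or m[:,-1].any())
    return im,p,m
def outline(im,n,p,z,path,m=None):
    o=cv2.resize(im['pixels'],None,fx=1.5,fy=1.5)
    for B in BOX[n]:
        cv2.polylines(o,[np.round(cv2.convexHull(proj(im,w(B,p,z)).astype(np.float32))*1.5).astype(np.int32)],True,(0,255,0),1)
    if m is not None:
        cs=cv2.findContours(cv2.resize(m,None,fx=1.5,fy=1.5,interpolation=0).astype(np.uint8),0,2)[0]; cv2.drawContours(o,cs,-1,(0,0,255),1)
    cv2.imwrite(path,o)
E
python3 - <<'E'
from h import *
s=observe();print(s['position'])
im,p,m=wfit('rod',[.551,-.010,-.054])
im2,p2,m2=wfit('case',[.465,-.2085,.232])
for n in ['rod','rod_tip','case','slot','clamp_arm','clamp_knob']:
    print(n,[(np.round(d['point'],4).tolist(),round(float(d['score']),2)) for d in spotter.mark_of(n,'wrist')][:2])
outline(im,'rod',p,0,'pics/w1.png',np.maximum(m,m2))
o=cv2.imread('pics/w1.png')
for B in [box(-55,55,-95,95,40,40),box(-45,45,-85,85,40,40),box(-45,45,-85,85,6,6)]:
    cv2.polylines(o,[np.round(cv2.convexHull(proj(im,w(B,p2)).astype(np.float32))*1.5).astype(np.int32)],True,(255,255,0),1)
cv2.imwrite('pics/w1.png',o)
E
```

```text
[ 0.5295629  -0.05390393  0.26941609]
rod wrist [ 0.5523 -0.0134 -0.0551] deg -3.16 cost 0.126 score 0.81 px 1050.0 touch edge False
case wrist [ 0.4644 -0.2118  0.2332] deg 13.36 cost 0.188 score 0.96 px 19723.0 touch edge False
rod [([0.5492, -0.0106, 0.0021], 0.8)]
rod_tip [([0.6608, -0.0153, 0.0106], 0.92)]
case [([0.4653, -0.2099, -0.0015], 0.85)]
slot [([0.4798, -0.2749, 0.0065], 0.75)]
clamp_arm [([0.5561, -0.2498, 0.0464], 0.63)]
clamp_knob [([0.6074, -0.2401, 0.175], 0.83), ([0.7441, 0.074, -0.0028], 0.57)]
```

View pics/w1.png

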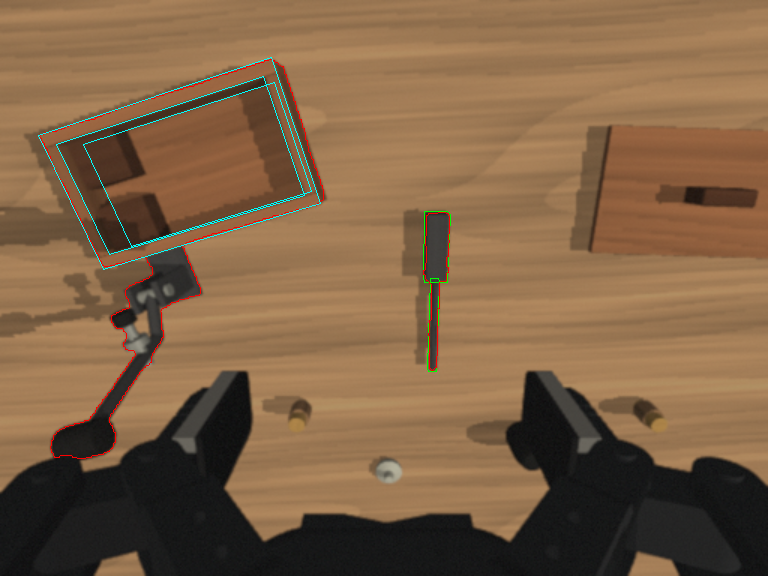

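The outlines fit: rod grip at about (437,245) and case at (180,165), and the fingers' workspace is clear. Next I go down over the rod.

move_arm --series "-1 2 4 0 0.2; -2 4.3 9 0 0.2; -2 4.3 14 0 0.2; -2 4.3 17.5 0 0.2; -2 4.3 17.5 0 0.2; -2 4.3 17.5 0 0.2; -2 4.3 17.5 0 0.2"

```text
time_s: 4.65
position: [0.553, -0.0128, 0.0961]
tool_rot: [[-0.999, 0.054, 0.003], [0.054, 0.999, -0.001], [-0.003, -0.001, -1.0]]
ft_force: [-0.0, -0.2, 0.4]
grip_width: 0.0511
gripper_force: 0.0
```

Run:
```python
from h import *
im,p,m=wfit('rod',[.552,-.0115,-.054])
go(.552,-.0115,.005,87);go(p[0],p[1],.005,90+np.degrees(p[2]))
outline(im,'rod',p,0,'pics/w2.png',m)
```

```text
rod wrist [ 0.5522 -0.0133 -0.0523] deg -3.0 cost 0.059 score 0.94 px 3131.0 touch edge False
shift [0.09 0.12 9.07] turn -0.1 tool y at 86.9 q6 [ -13.6 -100.5] t 4.75 rows>= 1.450662961486485
shift [ 0.06 -0.06  9.07] turn -0.1 tool y at 86.9 q6 [ -13.6 -100.5] t 4.75 rows>= 1.4505475886940289
```

View pics/w2.png

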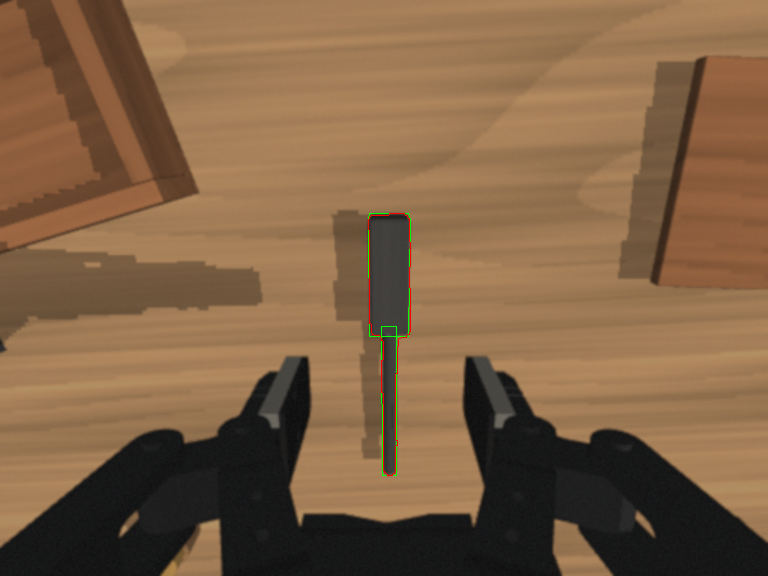

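The rod's silhouette at (390,270) matches the model and lies midway between the fingers at (297,360) and (478,360), so I close on it.

move_arm --series "0 0 3 0 0.2; 0 0 6 0 0.2; 0 0 8 0 0.2; 0 0 9 0 0.2; 0 0 9 0 0.2; 0 0 9 0 -0.8; 0 0 9 0 -0.8; 0 0 9 0 -0.8" --force 50

```text
time_s: 5.75
position: [0.5527, -0.0127, 0.0055]
tool_rot: [[-0.999, 0.054, 0.002], [0.054, 0.999, -0.0], [-0.002, -0.0, -1.0]]
ft_force: [-1.4, -0.1, 6.7]
grip_width: 0.0186
gripper_force: 49.6
```

move_arm --series "0 0 0 0 -0.8; 0 0 0 0 -0.8; 0 0 0 0 -0.8; 0 0 -3 0 -0.8; 0 0 -6 0 -0.8; 0 0 -10 0 -0.8; 0 0 -10 0 -0.8; 0 0 -10 0 -0.8"

```text
time_s: 6.75
position: [0.5517, -0.0125, 0.1038]
tool_rot: [[-0.999, 0.054, -0.001], [0.054, 0.999, 0.0], [0.001, 0.0, -1.0]]
ft_force: [-0.2, -0.4, -1.9]
grip_width: 0.019
gripper_force: 49.1
```

Run:
```python
from h import *
s=observe();z0=s['position'][2]
im,p,m=wfit('rod',[.552,-.012,-.054],z=z0-.006)
ic,pc,mc=wfit('case',[.465,-.21,.232])
# refit case ignoring clamp region
def cost_mask(im,p): 
    k=np.zeros((384,512),np.uint8);cv2.fillConvexPoly(k,cv2.convexHull(np.round(proj(im,w(box(57,140,-95,-15,0,230),p))).astype(np.int32)),1);return k==0
for c in ['top','scene']:
    im=optics.get_image(c);m=spotter.cut_out('case',c)[0]['pixels'].astype(np.float32)
    k=cost_mask(im,[.465,-.21,.232])
    import h
    r0=h.render; h.render=lambda *a:r0(*a)*k
    print(c,h.fit('case',[.465,-.21,.232],[(im,m*k)])); h.render=r0
```

```text
rod wrist [ 0.5517 -0.0143 -0.0573] deg -3.28 cost 0.106 score 0.76 px 6280.0 touch edge False
case wrist [ 0.4645 -0.2116  0.2329] deg 13.34 cost 0.013 score 0.62 px 17524.0 touch edge True
top (array([ 0.46466966, -0.20768907,  0.23795211]), np.float64(0.023063480854034424))
scene (array([ 0.46600224, -0.20859466,  0.21551372]), np.float64(0.02034437656402588))
```

move_arm --series "1 0 0 10 -0.8; 2 0 0 20 -0.8; 3.5 -0.2 0 30 -0.8; 5 -0.3 0 40 -0.8; 6.5 -0.3 0 50 -0.8; 8 -0.4 0 60 -0.8; 9.5 -0.5 0 70 -0.8; 9.5 -0.5 0 73.6 -0.8"

```text
time_s: 8.15
position: [0.4561, -0.0123, 0.1045]
tool_rot: [[-0.227, 0.974, -0.001], [0.974, 0.227, 0.0], [0.0, -0.001, -1.0]]
ft_force: [0.0, -0.3, -1.5]
grip_width: 0.0187
gripper_force: 49.1
```

move_arm --series "0 0 0 0 -0.8; 0 0 0 0 -0.8; 0 0 0 0 -0.8"

```text
time_s: 8.52
position: [0.4571, -0.0124, 0.1044]
tool_rot: [[-0.231, 0.973, -0.0], [0.973, 0.231, -0.0], [-0.0, -0.0, -1.0]]
ft_force: [-0.1, -0.8, -1.0]
grip_width: 0.0184
gripper_force: 49.1
```

Run:
```python
from h import *
s=observe();print(s['position'],s['time_s']);go(.4565,-.175,.104,13.35)
```

```text
[ 0.45711515 -0.01242059  0.10439213] 8.525
shift [-15.8   -3.81   0.04] turn -0.0 tool y at 13.35 q6 [-16.4 -29.8] t 8.525 rows>= 2.601296801428496
```

move_arm --series "-5 -1.2 0 0 -0.8; -10 -2.4 0 0 -0.8; -14 -3.4 0 0 -0.8; -15.8 -3.8 0 0 -0.8; -15.8 -3.8 0 0 -0.8; -15.8 -3.8 0 0 -0.8; -15.8 -3.8 0 0 -0.8"

```text
time_s: 9.4
position: [0.4564, -0.1738, 0.1045]
tool_rot: [[-0.232, 0.973, -0.0], [0.973, 0.232, 0.0], [0.0, -0.0, -1.0]]
ft_force: [0.2, -0.3, -0.3]
grip_width: 0.0188
gripper_force: 49.1
```

Run:
```python
from h import *
s=observe();print(s['position']);z=s['position'][2]-.006
im,p,m=wfit('rod',[.4565,-.175,.233-np.pi/2],z=z)
o=cv2.resize(im['pixels'],None,fx=1.5,fy=1.5)
pc=[.4648,-.2115,.233]
for B,c in [(box(-55,55,-95,95,40,40),(255,255,0)),(box(-45,45,-85,85,40,40),(255,255,0)),(box(-8,8,-85,-45,28,28),(0,0,255)),(box(-8,8,-85,-45,6,6),(0,0,255))]:
    cv2.polylines(o,[np.round(cv2.convexHull(proj(im,w(B,pc)).astype(np.float32))*1.5).astype(np.int32)],True,c,1)
for B in BOX['rod']: cv2.polylines(o,[np.round(cv2.convexHull(proj(im,w(B,[s['position'][0],s['position'][1],.233-np.pi/2],z)).astype(np.float32))*1.5).astype(np.int32)],True,(0,255,0),1)
cv2.imwrite('pics/w3.png',o)
for n in ['slot','rod_tip']:print(n,[(np.round(d['point'],4).tolist(),round(float(d['score']),2)) for d in spotter.mark_of(n,'wrist')][:2])
```

```text
[ 0.45640714 -0.17375271  0.10448475]
rod wrist [ 0.457  -0.1742 -1.3426] deg -76.93 cost 0.114 score 0.56 px 6296.0 touch edge False
slot [([0.4782, -0.2772, 0.0078], 0.95)]
rod_tip []
```

View pics/w3.png

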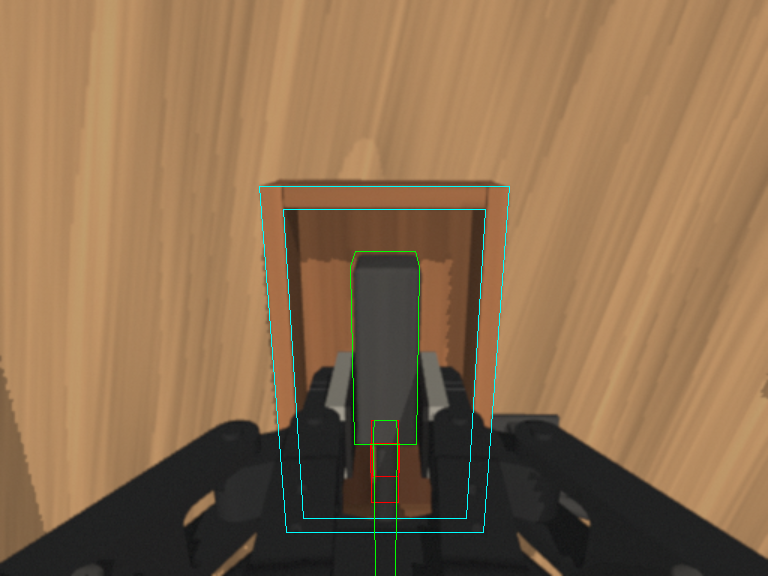

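The case outline lies on the case to about 1 mm. The held rod at (385,350) is centred and lined up with the slot at (385,470), so I lower it.

move_arm --series "0 0 2.5 0 -0.8; 0 0 5 0 -0.8; 0 0 7 0 -0.8; 0 0 8 0 -0.8; 0 0 8.8 0 -0.8; 0 0 9.1 0 -0.8; 0 0 9.1 0 -0.8; 0 0 9.1 0 -0.8"

```text
time_s: 10.6
position: [0.4566, -0.175, 0.0139]
tool_rot: [[-0.23, 0.973, 0.001], [0.973, 0.23, -0.001], [-0.001, 0.001, -1.0]]
ft_force: [-0.2, -0.5, -1.5]
grip_width: 0.0188
gripper_force: 49.2
```

move_arm --series "0 0 0.15 0 -0.8; 0 0 0.25 0 -0.8; 0 0 0.25 0 -0.8; 0 0 0.25 0 -0.8"

```text
time_s: 11.1
position: [0.4565, -0.175, 0.0115]
tool_rot: [[-0.23, 0.973, 0.001], [0.973, 0.23, -0.0], [-0.001, 0.0, -1.0]]
ft_force: [-1.7, 0.4, 5.0]
grip_width: 0.0188
gripper_force: 50.0
```

move_arm --series "0 0 0 0 -0.2; 0 0 0 0 -0.2; 0 0 0 0 -0.2; 0 0 -3 0 -0.2; 0 0 -7 0 -0.2; 0 0 -12 0 -0.2; 0 0 -16 0 -0.2; 0 0 -16 0 -0.2"

```text
time_s: 12.1
position: [0.4574, -0.1755, 0.1735]
tool_rot: [[-0.23, 0.973, 0.005], [0.973, 0.23, -0.003], [-0.004, 0.004, -1.0]]
ft_force: [-1.0, -0.5, -1.1]
grip_width: 0.0339
gripper_force: 0.0
```

Run:
```python
from h import *
s=observe();print(s['position'])
for c in ['scene','top','wrist']:
    im=optics.get_image(c)
    for n in ['rod','rod_tip','slot','case']:print(c,n,[(np.round(d['point'],4).tolist(),round(float(d['score']),2)) for d in spotter.mark_of(n,c)][:1])
im=optics.get_image('scene')['pixels'];a=cv2.resize(im[200:330,70:240],None,fx=3,fy=3)
im=optics.get_image('top')['pixels'];b=cv2.resize(im[200:300,280:400],None,fx=3,fy=3)
o=np.zeros((390,870,3),np.uint8);o[:390,:510]=a;o[:300,510:870]=b
cv2.imwrite('pics/chk.png',cv2.resize(o,None,fx=.9,fy=.9))
go(.5096,.2215,.25,-5)
```

```text
[ 0.45735126 -0.17552223  0.17350405]
scene rod [([0.4545, -0.1706, 0.0047], 0.91)]
scene rod_tip []
scene slot [([0.4763, -0.2743, 0.0052], 0.94)]
scene case [([0.4606, -0.2076, 0.0033], 0.72)]
top rod [([0.4576, -0.1725, 0.0038], 0.72)]
top rod_tip []
top slot [([0.5587, -0.2516, 0.0464], 0.59)]
top case []
wrist rod [([0.4545, -0.1708, 0.0067], 0.6)]
wrist rod_tip [([0.4775, -0.2767, 0.0144], 0.94)]
wrist slot [([0.4762, -0.277, 0.0084], 0.77)]
wrist case [([0.4625, -0.2088, 0.0002], 0.72)]
shift [37.35 14.3  -7.91] turn 18.3 tool y at 13.3 q6 [-34.9 -48.2] t 12.95 rows>= 6.523466173432646
```

View pics/chk.png

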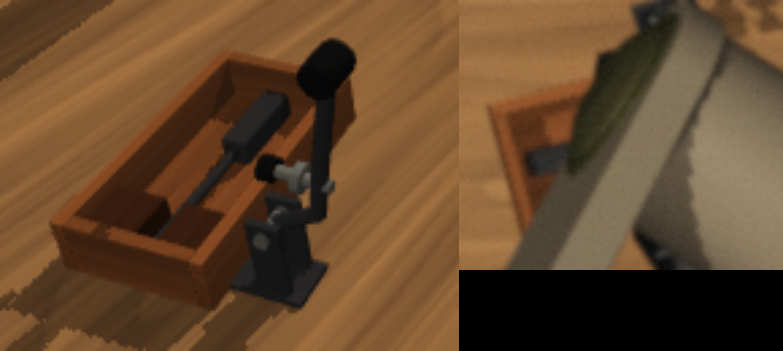

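The rod lies in the case: left crop, grip at (255,120), shank running into the slot at (170,225). Next is the lid.

move_arm --series "5.5 2 -2 2 0; 11 4 -4 5 0; 16.5 6 -6 8 0; 22 8 -7.5 11 0; 27.5 10 -7.5 14 0; 33 12.5 -7.5 17 0; 37 14.3 -7.5 18.3 0; 37 14.3 -7.5 18.3 0"

```text
time_s: 13.95
position: [0.5103, 0.2205, 0.2454]
tool_rot: [[0.083, 0.997, -0.0], [0.997, -0.083, 0.0], [0.0, -0.0, -1.0]]
ft_force: [1.1, -1.2, -0.2]
grip_width: 0.0427
gripper_force: 0.0
```

move_arm --series "0 0 0 0 0; 0 0 0 0 0; 0 0 0 0 0"

```text
time_s: 14.32
position: [0.5105, 0.2172, 0.2461]
tool_rot: [[0.089, 0.996, 0.0], [0.996, -0.089, -0.0], [0.0, 0.0, -1.0]]
ft_force: [-0.0, 0.5, 0.7]
grip_width: 0.0429
gripper_force: 0.0
```

Run:
```python
from h import *
s=observe();print(s['position'])
wi=wfit('lid',[.5096,.2215,-.087])
sc=wfit('lid',[.5096,.2215,-.087],'scene');tp=wfit('lid',[.5096,.2215,-.087],'top')
for n in ['lid','lid_grip']:print(n,[(np.round(d['point'],4).tolist(),round(float(d['score']),2)) for d in spotter.mark_of(n,'wrist')][:1])
outline(wi[0],'lid',wi[1],0,'pics/w4.png',wi[2])
go(wi[1][0],wi[1][1]+.0015,.1,np.degrees(wi[1][2]))
```

```text
[0.51050514 0.21719487 0.24611017]
lid wrist [ 0.5087  0.2195 -0.0938] deg -5.38 cost 0.025 score 0.71 px 12809.0 touch edge False
lid scene [ 0.5089  0.2217 -0.0752] deg -4.31 cost 0.041 score 0.77 px 1506.0 touch edge False
lid top [ 0.5095  0.2226 -0.0935] deg -5.36 cost 0.023 score 0.7 px 4003.0 touch edge False
lid [([0.5108, 0.2202, -0.0008], 0.73)]
lid_grip [([0.5085, 0.2217, 0.0298], 0.8)]
shift [ 0.28 -0.2  14.59] turn 0.38 tool y at -5.0 q6 [10.9 15.9] t 14.725 rows>= 2.3357993837121684
```

View pics/w4.png

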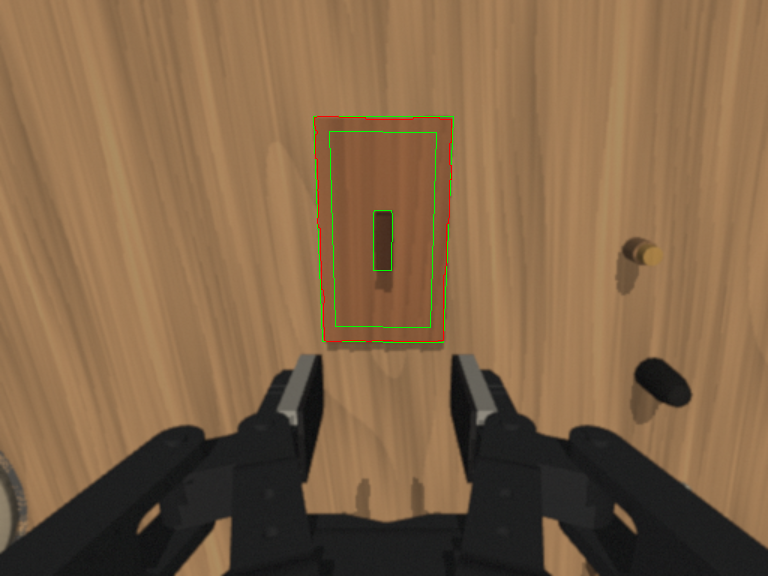

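The lid model sits on the lid, outline (314–453, 117–342), with the bar at (383,240). I descend and grip the bar.

move_arm --series "0.1 -0.1 5 0.4 0; 0.3 -0.2 10 0.4 0; 0.3 -0.2 15 0.4 0; 0.3 -0.2 18.5 0.4 0; 0.3 -0.2 20.5 0.4 0; 0.3 -0.2 21.5 0.4 0; 0.3 -0.2 22 0.4 0; 0.3 -0.2 22 0.4 0"

```text
time_s: 15.72
position: [0.509, 0.2213, 0.0263]
tool_rot: [[0.094, 0.996, 0.001], [0.996, -0.094, 0.0], [0.0, 0.001, -1.0]]
ft_force: [0.4, -0.1, -0.6]
grip_width: 0.0426
gripper_force: 0.0
```

move_arm --series "0 0 0 0 0; 0 0 0.3 0 0; 0 0 0.3 0 0; 0 0 0.3 0 -0.9; 0 0 0.3 0 -0.9; 0 0 0.3 0 -0.9; 0 0 0.3 0 -0.9; 0 0 0.3 0 -0.9" --force 80

```text
time_s: 16.73
position: [0.5088, 0.2212, 0.0233]
tool_rot: [[0.094, 0.996, 0.0], [0.996, -0.094, 0.0], [0.0, 0.0, -1.0]]
ft_force: [-1.4, -1.0, 5.6]
grip_width: 0.0123
gripper_force: 79.5
```

move_arm --series "0 0 -1 0 -0.9; 0 0 -3 0 -0.9; 0 0 -7 0 -0.9; 0 0 -12 0 -0.9; 0 0 -16 0 -0.9; 0 0 -18 0 -0.9; 0 0 -18 0 -0.9; 0 0 -18 0 -0.9"

```text
time_s: 17.73
position: [0.5081, 0.2211, 0.2017]
tool_rot: [[0.094, 0.996, -0.002], [0.996, -0.094, -0.0], [-0.001, -0.002, -1.0]]
ft_force: [-0.3, -1.0, -2.8]
grip_width: 0.012
gripper_force: 78.8
```

Run:
```python
from h import *
s=observe();print(s['position'],s['grip_width'],s['ft_force'])
a=wfit('lid',[.509,.221,-.09],z=s['position'][2]-.0233)
outline(a[0],'lid',a[1],s['position'][2]-.0233,'pics/w5.png',a[2])
go(.4648,-.2105,.2,13.35)
```

```text
[0.50810447 0.22105329 0.20170458] 0.011987593395649749 [-0.34117566 -0.96817144 -2.84091961]
lid wrist [ 0.5088  0.2194 -0.0926] deg -5.31 cost 0.268 score 0.68 px 47160.0 touch edge False
shift [-43.38  -0.26   0.19] turn -18.75 tool y at -5.4 q6 [11.3 16.7] t 17.825 rows>= 6.940435555314302
```

move_arm --series "-5 0 0 -2.5 -0.9; -11 0 0 -5 -0.9; -17 0 0 -8 -0.9; -23 -0.1 0 -11 -0.9; -29 -0.2 0 -14 -0.9; -35 -0.2 0 -17 -0.9; -40 -0.3 0 -18.75 -0.9; -43.2 -0.3 0 -18.75 -0.9"

```text
time_s: 18.82
position: [0.4643, -0.2107, 0.202]
tool_rot: [[-0.229, 0.973, -0.001], [0.973, 0.229, 0.001], [0.001, -0.001, -1.0]]
ft_force: [0.9, 0.2, -2.4]
grip_width: 0.0113
gripper_force: 78.7
```

move_arm --series "0 0 3 0 -0.9; 0 0 6 0 -0.9; 0 0 8 0 -0.9; 0 0 8 0 -0.9; 0 0 8 0 -0.9"

```text
time_s: 19.45
position: [0.4654, -0.2087, 0.1234]
tool_rot: [[-0.231, 0.973, 0.001], [0.973, 0.231, -0.0], [-0.0, 0.0, -1.0]]
ft_force: [0.2, -0.4, -1.8]
grip_width: 0.0118
gripper_force: 78.6
```

Run:
```python
from h import *
s=observe();print(s['position'],s['time_s'],s['ft_force']);go(.4648,-.2105,.0573,13.35)
im=optics.get_image('wrist');z=s['position'][2]-.0233
o=cv2.resize(im['pixels'],None,fx=1.5,fy=1.5)
def dr(B,p,z,c): cv2.polylines(o,[np.round(cv2.convexHull(proj(im,w(B,p,z)).astype(np.float32))*1.5).astype(np.int32)],True,c,1)
dr(box(-55,55,-95,95,40,40),[.4648,-.2110,.233],0,(255,255,0));dr(box(-45,45,-85,85,40,40),[.4648,-.2110,.233],0,(255,255,0))
q=[s['position'][0],s['position'][1],.233]
dr(box(-53,53,-93,93,14,14),q,z,(0,255,0));dr(box(-7,7,-22,22,38,38),q,z,(0,255,0))
cv2.imwrite('pics/w6.png',o)
```

```text
[ 0.46535508 -0.20874885  0.12344044] 19.45 [ 0.1990441  -0.35547969 -1.83200213]
shift [-0.15 -0.1   6.61] turn 0.0 tool y at 13.35 q6 [-37.5 -50.8] t 19.45 rows>= 1.058655131899521
```

View pics/w6.png

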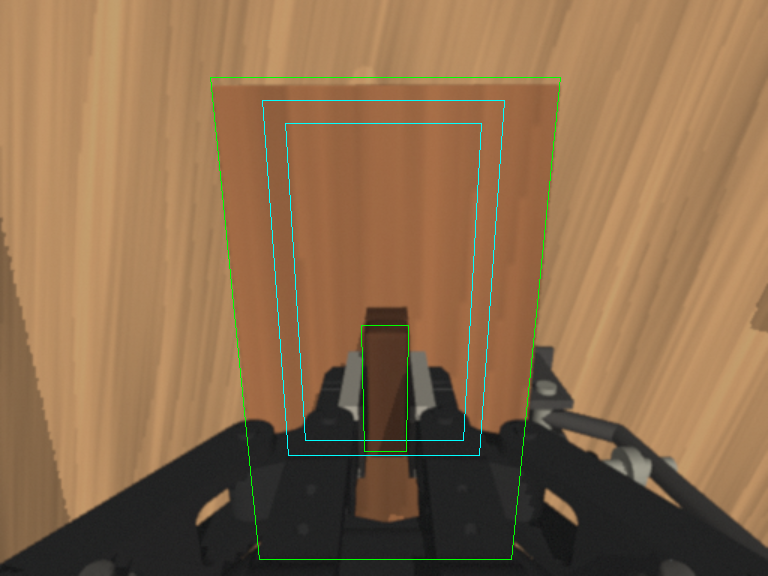

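The held lid's far edge is about 2 mm nearer than predicted (row 84 against 77), so the lid sits about 2 mm toward -y in the grip. I keep the TCP about 1.5 mm to +y and lower by feel.

move_arm --series "-0.03 -0.1 2 0 -0.9; -0.03 -0.1 4 0 -0.9; -0.03 -0.1 5.2 0 -0.9; -0.03 -0.1 5.8 0 -0.9; -0.03 -0.1 6.0 0 -0.9; -0.03 -0.1 6.0 0 -0.9; -0.03 -0.1 6.0 0 -0.9"

```text
time_s: 20.38
position: [0.4643, -0.2092, 0.0634]
tool_rot: [[-0.231, 0.973, 0.001], [0.973, 0.231, -0.001], [-0.001, 0.001, -1.0]]
ft_force: [1.0, -0.2, -3.2]
grip_width: 0.0122
gripper_force: 78.7
```

move_arm --series "0 0 0.2 0 -0.9; 0 0 0.2 0 -0.9; 0 0 0.3 0 -0.9; 0 0 0.3 0 -0.9"

```text
time_s: 20.88
position: [0.4641, -0.2091, 0.0599]
tool_rot: [[-0.231, 0.973, -0.0], [0.973, 0.231, 0.0], [0.0, -0.0, -1.0]]
ft_force: [-0.2, -0.0, -2.7]
grip_width: 0.0119
gripper_force: 78.7
```

move_arm --series "0 0 0.15 0 -0.9; 0 0 0.25 0 -0.9; 0 0 0.25 0 -0.9; 0 0 0.25 0 -0.9"

```text
time_s: 21.38
position: [0.4642, -0.2091, 0.0574]
tool_rot: [[-0.231, 0.973, -0.0], [0.973, 0.231, 0.0], [0.0, -0.0, -1.0]]
ft_force: [-0.5, 0.1, -2.4]
grip_width: 0.0121
gripper_force: 78.8
```

move_arm --series "0 0 0.05 0 -0.9; 0 0 0.1 0 -0.9; 0 0 0.1 0 -0.9; 0 0 0.1 0 -0.9"

```text
time_s: 21.88
position: [0.4642, -0.2091, 0.0573]
tool_rot: [[-0.231, 0.973, 0.001], [0.973, 0.231, -0.001], [-0.001, 0.0, -1.0]]
ft_force: [-2.2, 1.8, 8.2]
grip_width: 0.0119
gripper_force: 80.0
```

Contact comes right at the home height (TCP 0.0573). I release and lift.

move_arm --series "0 0 -0.05 0 -0.9; 0 0 -0.05 0 0; 0 0 -0.05 0 0; 0 0 -0.05 0 0; 0 0 -0.05 0 0; 0 0 -4 0 0; 0 0 -9 0 0; 0 0 -14 0 0"

```text
time_s: 22.88
position: [0.464, -0.209, 0.198]
tool_rot: [[-0.231, 0.973, -0.0], [0.973, 0.231, 0.0], [0.0, -0.0, -1.0]]
ft_force: [1.2, -0.5, 0.0]
grip_width: 0.0429
gripper_force: 0.0
```

move_arm --series "4 0 -2 0 0; 8 0 -4 0 0; 8 0 -4 0 0; 8 0 -4 0 0"

```text
time_s: 23.38
position: [0.4458, -0.1317, 0.2361]
tool_rot: [[-0.231, 0.973, -0.0], [0.973, 0.231, -0.0], [-0.0, -0.0, -1.0]]
ft_force: [-1.1, 0.0, -0.5]
grip_width: 0.0427
gripper_force: 0.0
```

Run:
```python
from h import *
s=observe();print(s['position'],s['time_s'],s['ft_force'])
a=wfit('lid',[.4648,-.2105,.233],z=.034);b=wfit('lid',[.4648,-.2105,.233],'scene',z=.034)
for c in ['wrist','scene','top']:
    im=optics.get_image(c)
    for n in ['clamp_knob','clamp_arm','lid_grip']:print(c,n,[(np.round(d['point'],4).tolist(),round(float(d['score']),2)) for d in spotter.mark_of(n,c)][:2])
im=optics.get_image('scene')['pixels'];A=cv2.resize(im[190:330,70:240],None,fx=2.5,fy=2.5)
o=np.zeros((384,512+425,3),np.uint8);o[:,:512]=a[0]['pixels'];o[:350,512:]=A
cv2.imwrite('pics/w7.png',cv2.resize(o,None,fx=.85,fy=.85))
```

```text
[ 0.4457692  -0.13167046  0.23606842] 23.375 [-1.09543202  0.0322325  -0.49494128]
lid wrist [ 0.465  -0.2119  0.2363] deg 13.54 cost 0.026 score 0.86 px 13149.0 touch edge False
lid scene [ 0.4644 -0.2086  0.2467] deg 14.14 cost 0.082 score 0.73 px 4155.0 touch edge False
wrist clamp_knob []
wrist clamp_arm [([0.4644, -0.2102, 0.0641], 0.72)]
wrist lid_grip [([0.4651, -0.2112, 0.0651], 0.97)]
scene clamp_knob [([0.609, -0.2378, 0.1738], 0.82)]
scene clamp_arm [([0.5624, -0.2481, 0.0511], 0.55), ([0.4787, -0.2739, 0.0047], 0.31)]
scene lid_grip [([0.465, -0.2083, 0.0672], 0.83)]
top clamp_knob [([0.6079, -0.2381, 0.1733], 0.69)]
top clamp_arm [([0.5577, -0.2489, 0.0479], 0.91)]
top lid_grip []
```

View pics/w7.png

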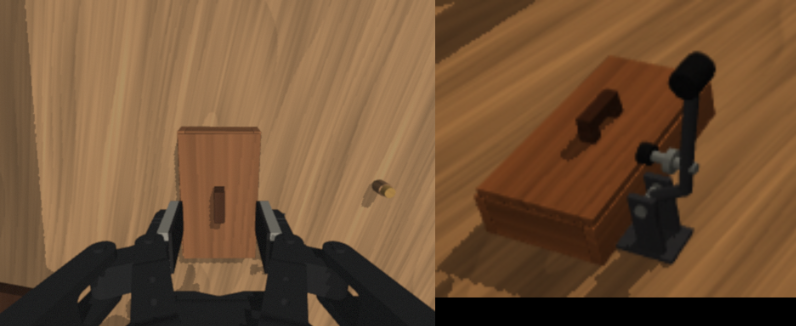

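The lid is home (left view at (218,190), right view flush on the case) and the clamp still stands up. Next I hover over the knob with the fingers straddling it in case x.

move_arm --series "-3.5 3.3 -2 0 0.3; -7 6.6 -2.5 0 0.3; -10.5 9.9 -2.5 0 0.3; -14.1 13.2 -2.5 0 0.3; -14.1 13.2 -2.5 0 0.3; -14.1 13.2 -2.5 0 0.3; -14.1 13.2 -2.5 0 0.3"

```text
time_s: 25.1
position: [0.6061, -0.2374, 0.2623]
tool_rot: [[-0.231, 0.973, 0.001], [0.973, 0.231, -0.0], [-0.0, 0.0, -1.0]]
ft_force: [-0.5, 0.3, -0.4]
grip_width: 0.0555
gripper_force: 0.0
```

Run:
```python
from h import *
s=observe();print(s['position'],s['time_s'],s['ft_force'],s['grip_width'])
im=optics.get_image('wrist')
for c in ['wrist','scene']:
  for n in ['clamp_knob']:print(c,n,[(np.round(d['point'],4).tolist(),round(float(d['score']),2)) for d in spotter.mark_of(n,c)][:2])
a=cv2.resize(im['pixels'],None,fx=1.3,fy=1.3);K=proj(im,[.607,-.2388,.178])[0]*1.3
cv2.circle(a,tuple(int(v) for v in K),4,(0,255,0),-1)
cv2.imwrite('pics/w8.png',a);go(.607,-.2388,.165,13.35)
```

```text
[ 0.60608595 -0.23737162  0.26225159] 25.1 [-0.54348932  0.30479684 -0.35531231] 0.05553857184730598
wrist clamp_knob [([0.6091, -0.2377, 0.1777], 0.7)]
scene clamp_knob [([0.6087, -0.2355, 0.177], 0.77)]
shift [-0.13  0.03  9.72] turn 0.02 tool y at 13.37 q6 [-31.8 -45.2] t 25.25 rows>= 1.5548181808391413
```

View pics/w8.png

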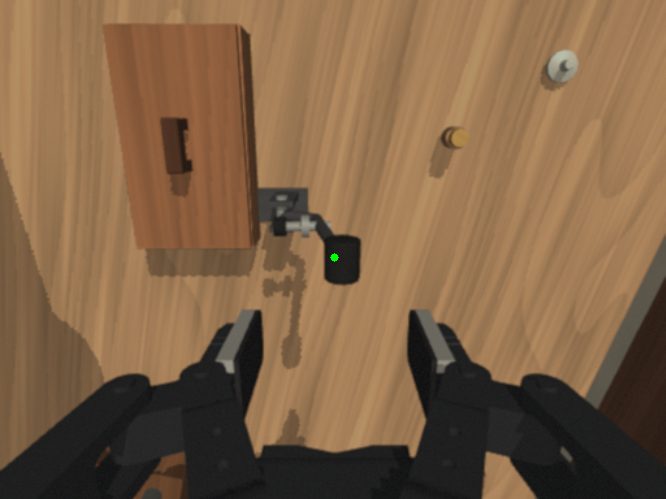

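The knob is at (342,258), about 4 mm past the prediction (334,257) but well between the fingers at (250,340) and (420,340). I descend around it and push it toward the case.

move_arm --series "0 0 3 0 0.3; 0 0 6 0 0.3; 0 0 8.5 0 0.3; 0 0 9.4 0 0.3; 0 -1 9.4 0 0.3; 0 -2 9.3 0 0.3; 0 -3 9.1 0 0.3; 0 -4 8.9 0 0.3"

```text
time_s: 26.25
position: [0.5693, -0.2476, 0.1758]
tool_rot: [[-0.231, 0.973, 0.009], [0.973, 0.231, -0.003], [-0.005, 0.008, -1.0]]
ft_force: [7.1, 2.1, 6.1]
grip_width: 0.056
gripper_force: 3.8
```

move_arm --series "0 -1.3 -0.1 0 0.3; 0 -2.6 -0.1 0 0.3; 0 -3.9 0 0 0.3; 0 -5.2 0.2 0 0.3; 0 -6.5 0.5 0 0.3; 0 -7.8 1 0 0.3; 0 -8.8 1.4 0 0.3; 0 -9.6 1.9 0 0.3"

```text
time_s: 27.25
position: [0.4746, -0.2702, 0.1553]
tool_rot: [[-0.231, 0.973, 0.004], [0.973, 0.231, -0.003], [-0.004, 0.003, -1.0]]
ft_force: [1.9, 0.6, 8.8]
grip_width: 0.056
gripper_force: 3.6
```

Run:
```python
from h import *
s=observe();print(s['position'],s['time_s'],s['ft_force'],s['grip_width'])
P={}
for c in ['wrist','scene','top']:
  im=optics.get_image(c)
  for n in ['clamp_knob']:
    r=spotter.mark_of(n,c);print(c,n,[(np.round(d['point'],4).tolist(),round(float(d['score']),2)) for d in r][:2])
    for d in r[:1]:
      v=np.array(d['point'])-[.5613,-.2492,.05];x=v[0]*.973+v[1]*.231;y=-v[0]*.231+v[1]*.973
      print('x,y,z rel hinge',x,y,v[2],'theta',np.radians(162.1)-np.arctan2(v[2],x),'r',np.hypot(x,v[2]))
```

```text
[ 0.4746025  -0.27017299  0.15534602] 27.25 [1.89942972 0.59818175 8.81038882] 0.05595824980647633
wrist clamp_knob [([0.4907, -0.2656, 0.1633], 0.95)]
x,y,z rel hinge -0.0724822 0.0003514000000000017 0.1133 theta 0.689255812771667 r 0.13450114987181336
scene clamp_knob [([0.485, -0.2659, 0.1638], 0.86), ([0.5588, -0.2504, 0.0538], 0.75)]
x,y,z rel hinge -0.07809760000000003 0.0013761999999999906 0.1138 theta 0.6569303076338064 r 0.13802056051820688
top clamp_knob [([0.4877, -0.2656, 0.1601], 0.66)]
x,y,z rel hinge -0.07540119999999999 0.0010444000000000044 0.11009999999999999 theta 0.6579015945573534 r 0.13344418669031632
```

The knob is at about 0.67 rad, as planned. I lift clear, shut the fingers and move over the knob.

move_arm --series "0 -0.5 0 0 0.3; 0 -0.8 -2 0 0.3; 0 -0.8 -5 0 0; 0 0 -7 0 -1; 0 1.3 -7 0 -1; 0 1.3 -7 0 -1; 0 1.3 -7 0 -1; 0 1.3 -6 0 -1" --force 60

```text
time_s: 28.55
position: [0.4868, -0.2665, 0.2129]
tool_rot: [[-0.231, 0.973, -0.0], [0.973, 0.231, -0.0], [-0.0, -0.0, -1.0]]
ft_force: [0.2, 0.2, -0.1]
grip_width: 0.0
gripper_force: 0.0
```

```bash
cat >> h.py <<'E'
def st():
    s=observe();v=np.array(s['position'])-[.5613,-.2492,.05];x=v[0]*.973+v[1]*.231;y=-v[0]*.231+v[1]*.973
    print('x,y,z rel hinge mm',np.round([x*1e3,y*1e3,v[2]*1e3],1),'t',s['time_s'],'ft',np.round(s['ft_force'],2),'w',s['grip_width'])
E
python3 - <<'E'
from h import *
st()
for c in ['wrist','scene']:
    im=optics.get_image(c);r=spotter.mark_of('clamp_knob',c)
    for d in r[:1]:
      v=np.array(d['point'])-[.5613,-.2492,.05];x=v[0]*.973+v[1]*.231;y=-v[0]*.231+v[1]*.973
      print(c,'x,y,z rel hinge',x,y,v[2],'theta',np.radians(162.1)-np.arctan2(v[2],x))
E
```

```text
x,y,z rel hinge mm [-76.4   0.4 162.9] t 28.55 ft [ 0.18  0.24 -0.14] w 4.668749351828152e-05
wrist x,y,z rel hinge -0.07904120000000003 -0.0008665999999999674 0.107 theta 0.6221507801152248
scene x,y,z rel hinge -0.07908040000000002 0.0024318000000000083 0.10909999999999999 theta 0.6311769422799158
```

move_arm --series "0 0 2 0 -1; 0 -0.2 3.5 0 -1; 0 -0.4 4.2 0 -1; 0 -1 4.7 0 -1; 0 -1.5 5.2 0 -1; 0 -2.1 5.7 0 -1; 0 -2.6 6.2 0 -1; 0 -2.6 6.2 0 -1"

```text
time_s: 29.75
position: [0.4605, -0.2729, 0.1531]
tool_rot: [[-0.23, 0.973, -0.001], [0.973, 0.23, -0.002], [-0.001, -0.001, -1.0]]
ft_force: [-6.2, -0.2, 9.7]
grip_width: 0.0002
gripper_force: 4.8
```

Run:
```python
from h import *
st()
```

```text
x,y,z rel hinge mm [-103.5    0.2  103.1] t 29.75 ft [-6.18 -0.18  9.71] w 0.00016347489572300397
```

move_arm --series "0 -0.7 0.3 0 -1; 0 -1 0.7 0 -1; 0 -1.3 1.1 0 -1; 0 -1.6 1.4 0 -1; 0 -1.7 1.6 0 -1"

```text
time_s: 30.38
position: [0.4445, -0.277, 0.1362]
tool_rot: [[-0.231, 0.973, -0.001], [0.973, 0.231, -0.002], [-0.001, -0.001, -1.0]]
ft_force: [-7.6, -0.6, 10.1]
grip_width: 0.0003
gripper_force: 4.8
```

```bash
cat >> h.py <<'E'
def st2():
    s=observe();v=np.array(s['position'])-[.5613,-.2492,.05];x=v[0]*.973+v[1]*.231
    f=np.array(s['ft_force']);fx=f[0]*.973+f[1]*.231;M=fx*v[2]-f[2]*x
    zk=v[2]-.011; 
    from scipy.optimize import brentq
    th=brentq(lambda t:.13*np.sin(t)+.042*np.cos(t)-zk,-.4,1.2)
    print('x,z mm',np.round([x*1e3,v[2]*1e3],1),'knob x',round(1e3*(-.13*np.cos(th)+.042*np.sin(th)),1),'theta',round(th,3),'fx,fz',round(fx,2),round(f[2],2),'M',round(M,3),'foot N',round((M-.61)/.045,1),'t',s['time_s'])
E
python3 -c "
from h import *
st2()"
```

```text
x,z mm [-120.1   86.2] knob x -114.1 theta 0.27 fx,fz -7.49 10.06 M 0.562 foot N -1.1 t 30.375
```

move_arm --series "0 0 -0.8 0 -1; 0 0.4 -1 0 -1; 0 0.6 -1 0 -1; 0 0.6 -1 0 -1; 0 0.6 -0.5 0 -1; 0 0.6 -0.5 0 -1"

```text
time_s: 31.12
position: [0.4508, -0.2747, 0.1398]
tool_rot: [[-0.231, 0.973, -0.001], [0.973, 0.231, 0.001], [0.001, -0.001, -1.0]]
ft_force: [0.4, -0.0, 0.1]
grip_width: -0.0
gripper_force: 0.0
```

```bash
python3 -c "
from h import *
st2()"
```

```text
x,z mm [-113.4   89.8] knob x -111.6 theta 0.303 fx,fz 0.43 0.07 M 0.046 foot N -12.5 t 31.125
```

move_arm --series "0 0 0.2 0 -1; 0 -0.1 0.4 0 -1; 0 -0.3 0.7 0 -1; 0 -0.4 1 0 -1; 0 -0.5 1.2 0 -1"

```text
time_s: 31.75
position: [0.4452, -0.2764, 0.1288]
tool_rot: [[-0.231, 0.973, -0.002], [0.973, 0.231, -0.001], [-0.0, -0.002, -1.0]]
ft_force: [-6.6, -0.9, 9.0]
grip_width: -0.0001
gripper_force: 4.4
```

```bash
python3 -c "
from h import *
st2()"
```

```text
x,z mm [-119.3   78.8] knob x -118.6 theta 0.207 fx,fz -6.64 9.0 M 0.55 foot N -1.3 t 31.75
```

move_arm --series "0 -0.2 0.2 0 -1; 0 -0.3 0.4 0 -1; 0 -0.4 0.6 0 -1; 0 -0.4 0.6 0 -1"

```text
time_s: 32.25
position: [0.4416, -0.2772, 0.1225]
tool_rot: [[-0.231, 0.973, -0.001], [0.973, 0.231, -0.0], [-0.0, -0.001, -1.0]]
ft_force: [-2.1, -0.7, 4.3]
grip_width: 0.0
gripper_force: 1.8
```

```bash
python3 -c "
from h import *
st2()"
```

```text
x,z mm [-122.9   72.5] knob x -122.0 theta 0.155 fx,fz -2.17 4.34 M 0.376 foot N -5.2 t 32.25
```

move_arm --series "0 -0.1 0.2 0 -1; 0 -0.2 0.4 0 -1; 0 -0.3 0.6 0 -1"

```text
time_s: 32.62
position: [0.4386, -0.278, 0.1167]
tool_rot: [[-0.231, 0.973, -0.001], [0.973, 0.231, -0.001], [-0.0, -0.001, -1.0]]
ft_force: [-5.9, -1.4, 7.5]
grip_width: 0.0001
gripper_force: 3.6
```

```bash
python3 -c "
from h import *
st2()"
```

```text
x,z mm [-126.    66.7] knob x -124.8 theta 0.107 fx,fz -6.1 7.46 M 0.534 foot N -1.7 t 32.625
```

move_arm --series "0 -0.1 0.2 0 -1; 0 -0.2 0.4 0 -1; 0 -0.3 0.6 0 -1"

```text
time_s: 33.0
position: [0.4358, -0.2786, 0.1106]
tool_rot: [[-0.231, 0.973, -0.001], [0.973, 0.231, -0.001], [-0.0, -0.001, -1.0]]
ft_force: [-3.6, 0.3, 6.8]
grip_width: -0.0003
gripper_force: 3.4
```

```bash
python3 -c "
from h import *
st2()"
```

```text
x,z mm [-128.9   60.6] knob x -127.3 theta 0.059 fx,fz -3.41 6.79 M 0.669 foot N 1.3 t 33.0
```

move_arm --series "0 -0.1 0.15 0 -1; 0 -0.15 0.3 0 -1; 0 -0.2 0.45 0 -1"

```text
time_s: 33.38
position: [0.4338, -0.2791, 0.1062]
tool_rot: [[-0.231, 0.973, -0.001], [0.973, 0.231, -0.001], [-0.0, -0.001, -1.0]]
ft_force: [-5.3, -0.4, 8.3]
grip_width: 0.0
gripper_force: 3.9
```

```bash
python3 -c "
from h import *
st2()"
```

```text
x,z mm [-130.9   56.2] knob x -128.9 theta 0.025 fx,fz -5.21 8.27 M 0.79 foot N 4.0 t 33.375
```

move_arm --series "0 -0.1 0.15 0 -1; 0 -0.15 0.3 0 -1; 0 -0.2 0.45 0 -1"

```text
time_s: 33.75
position: [0.4321, -0.2796, 0.1019]
tool_rot: [[-0.231, 0.973, -0.001], [0.973, 0.231, -0.001], [-0.001, -0.001, -1.0]]
ft_force: [-4.8, 1.2, 9.1]
grip_width: -0.0
gripper_force: 4.6
```

```bash
python3 -c "
from h import *
st2()"
```

```text
x,z mm [-132.8   51.9] knob x -130.4 theta -0.009 fx,fz -4.43 9.1 M 0.978 foot N 8.2 t 33.75
```

move_arm --series "0 -0.05 0.15 0 -1; 0 -0.1 0.3 0 -1; 0 -0.15 0.42 0 -1"

```text
time_s: 34.12
position: [0.4306, -0.2799, 0.0978]
tool_rot: [[-0.231, 0.973, -0.001], [0.973, 0.231, -0.001], [-0.001, -0.001, -1.0]]
ft_force: [-5.4, 0.3, 10.2]
grip_width: 0.0002
gripper_force: 5.3
```

```bash
python3 -c "
from h import *
st2()"
```

```text
x,z mm [-134.3   47.8] knob x -131.6 theta -0.04 fx,fz -5.17 10.17 M 1.118 foot N 11.3 t 34.125
```

The moment rises steadily after contact, and the bite is about 12–14 N. I hold briefly, then lift off.

move_arm --series "0 0 0 0 -1; 0 0 0 0 -1; 0 0 -0.3 0 -1; 0 0 -1 0 -1; 0 0 -4 0 -1; 0 0 -8 0 -1; 2 -2 -12 0 -1; 2 -2 -12 0 -1"

```text
time_s: 35.12
position: [0.407, -0.2648, 0.2201]
tool_rot: [[-0.231, 0.973, 0.004], [0.973, 0.231, -0.004], [-0.005, 0.003, -1.0]]
ft_force: [0.2, -0.3, 0.1]
grip_width: 0.0001
gripper_force: 0.0
```

Run:
```python
from h import *
for c in ['scene','wrist']:
    im=optics.get_image(c);r=spotter.mark_of('clamp_knob',c)
    for d in r[:1]:
      v=np.array(d['point'])-[.5613,-.2492,.05];x=v[0]*.973+v[1]*.231
      print(c,'x,z',x,v[2],d['score'])
im=optics.get_image('scene')['pixels'];cv2.imwrite('pics/f.png',cv2.resize(im[150:340,60:380],None,fx=2.3,fy=2.3))
for n,p in [('ferrule_a',0),('pad_cup',0),('mouth_cap',0)]: print(n,[np.round(d['point'],4).tolist() for d in spotter.mark_of(n,'scene')][:3])
s=observe();print(s['position'],s['ft_force'],s['time_s'])
```

```text
scene x,z -0.13354670000000005 0.033699999999999994 0.8
wrist x,z -0.13676320000000003 0.040499999999999994 0.82
ferrule_a [[0.7199, 0.1917, 0.0026], [0.742, 0.0719, -0.0004], [0.6969, -0.1487, 0.0027]]
pad_cup [[0.7771, -0.0631, -0.0014]]
mouth_cap [[0.7419, 0.0739, -0.0014], [0.7202, 0.1932, 0.0]]
[ 0.40704543 -0.26482697  0.21643507] [ 0.98962425  0.16823542 -0.5302626 ] 35.525
```

View pics/f.png

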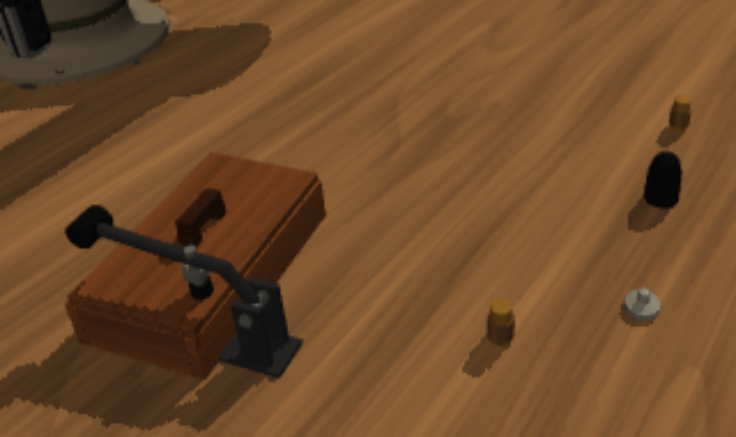

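The clamp is down with its foot on the lid at (200,285), and the bystanders stand where they were. I check by touch that the knob did not spring back.

move_arm --series "-1 1 4 0 -1; -2 2 8 0 -1; -2 2 10.5 0 -1; -2 2 11.2 0 -1; -2 2 11.5 0 -1; -2 2 11.6 0 -1; -2 2 11.6 0 -1"

```text
time_s: 36.4
position: [0.4312, -0.2799, 0.1019]
tool_rot: [[-0.231, 0.973, 0.001], [0.973, 0.231, -0.001], [-0.001, 0.001, -1.0]]
ft_force: [-0.1, 0.7, 0.1]
grip_width: -0.0001
gripper_force: 0.0
```

```bash
python3 -c "
from h import *
st2()"
```

```text
x,z mm [-133.6   51.9] knob x -130.3 theta -0.008 fx,fz 0.08 0.06 M 0.012 foot N -13.3 t 36.4
```

move_arm --series "0 0 0.1 0 -1; 0 0 0.2 0 -1; 0 0 0.3 0 -1; 0 0 0.3 0 -1"

```text
time_s: 36.9
position: [0.431, -0.2796, 0.0981]
tool_rot: [[-0.231, 0.973, -0.0], [0.973, 0.231, 0.0], [0.0, -0.0, -1.0]]
ft_force: [0.0, -0.5, -0.8]
grip_width: -0.0002
gripper_force: 0.0
```

The knob stayed where I left it: no contact at 0.098 m. I retreat and hand in.

move_arm --series "0 0 -3 0 -1; 0 0 -7 0 -1; 0 0 -12 0 -1; 0 0 -15 0 -1; 0 0 -15 0 -1; 0 0 -15 0 -1; 0 0 -15 0 -1"

```text
time_s: 37.78
position: [0.4307, -0.2794, 0.247]
tool_rot: [[-0.231, 0.973, -0.002], [0.973, 0.231, 0.002], [0.002, -0.001, -1.0]]
ft_force: [-0.2, 0.6, -0.1]
grip_width: 0.0
gripper_force: 0.0
```

```bash
python3 -c "
from h import *
print(observe()['position'],observe()['ft_force']);print(order.close_job())"
```

```text
[ 0.43074768 -0.27940101  0.24699709] [-0.21030786  0.59829036 -0.08774937]
the job is handed in; nothing more can be done
None
```

I handed the job in at about 38 s with no verdict returned: the rod is in the case, the lid is home, the clamp bites at an estimated 12–14 N (from the force felt at the knob) and stayed down after release, and the bystanders are where they were.

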